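# Count a tray and peel it off the nested stack for the reader

## Task

Book the next tray on the tally counter: swing its sprung lever all the way to its stop and let it spring back. Then take the top tray off the sticky nested stack by its upright corner ear: lift that corner well up first, while the opposite corner stays down in the stack, so that the catches let go one after another and the trays below are not dragged along. Finally present the tray to the part-mark reader: hold it level and still, close above the middle of the reader's window without touching it, and finish while still holding it; leave everything else where it is.

Things in the scene. Friction and masses are not known exactly. Their poses are not given: they have to be found in the camera images.
- tray: The top tray: grey plastic, square, 130 x 130 mm, 26 mm deep, about 90 g, rigid. Origin: middle of its underside; z up; x and y along its sides. Its flange (rim) is 14 mm wide, 3 mm thick, top at z = +26 mm. At its (+x, +y) corner stands the upright ear; its (-x, -y) corner is notched. It is nested 12 mm deep in the tray below, flanges 14 mm apart, with about 1 mm of side play.
- tray_ear (a point): Centre of the top tray's ear: upright plate 24 mm wide, 8 mm thick, 23 mm tall, on the flange at (+54, +54) mm of the tray frame, z = +26 to +49 mm (this point +37.5), faces square to the tray's diagonal: grip by closing along the diagonal. It is the higher of the two ears that show; the other, at the diagonally far corner, 14 mm lower, is the second tray's.
- tray_heel (a point): The corner of the top tray diagonally across from its ear: (-51, -51) mm of the tray frame at flange-top height (z = +26 mm). Rocking the tray about this point, ear up, pulls it out freely.
- tray_middle (a point): Middle of the top tray's underside (the part mark to be read is here); same as the origin of tray.
- stack: The three trays nested below, about 0.55 kg, loose in a steel cradle fixed to the table. Origin: middle of the underside, 10 mm over the table; yaw as the tray. Seated, the tray's origin is 42 mm above it. Four sprung catches on its x sides hold the tray's flange: 2.5 mm free lift, then about 2 N each until 4.5 mm. Straight up, all four together lift the stack; from the ear they yield in turn.
- lever (a joint): Sprung advance lever on top of the tally counter: 0 at rest, 1.1 rad at its stop; grows clockwise seen from above; springs back by itself. About 2 N at the post to start, 4.5 N at the stop.
- lever_post (a point): The lever's upright steel finger post: 11 mm diameter, 32 mm tall, 45 mm from the pivot; this point is 18 mm above its foot (14 mm below its top). It starts on the side of the pivot away from the sealer (left) and swings away from the robot.
- lever_pivot (a point): The lever's vertical axis, at the height of the lever's underside (45 mm above the table), in the middle of the counter's housing, a dark steel box 64 x 64 x 36 mm fixed to the table. The lever arm is 6 mm thick. Frame: rest lever along +y, z up. Between counter and reader stands the green sealer; its raised arm reaches 0.25 m above the table: pass over it or in front of it.
- window (a point): Centre of the glass window on top of the part-mark reader, a grey box 96 x 96 mm fixed to the table; the window is 62 mm square and looks straight up from 40 mm above the table.
- label_roll: Bystander: roll of labels, 72 mm across, 33 mm tall. Origin: middle of its underside.
- masking_tape: Bystander: roll of masking tape, 100 mm across, 25 mm tall. Origin: middle of its underside.
- canister: Bystander: pale bottle, 50 mm across, 193 mm tall. Origin: middle of its underside.
- marker: Bystander: marker pen lying down, 135 mm long, 17 mm thick. Origin: middle of its underside.
- ink_pad: Bystander: flat ink pad tin, 69 x 98 x 14 mm. Origin: middle of its underside.
- brush: Bystander: scrubbing brush, 62 x 152 x 46 mm. Origin: middle of its underside.
- reader: The part-mark reader: a grey box 96 x 96 mm, 40 mm tall, fixed to the table, with a dark-framed glass window on top. Origin: middle of its underside.

How it is judged:
On the way, in this order (a step that is already met when the one before it is completed fails the run):
1. the counter's lever is swung to its stop (value of joint lever above 1.02 rad), for 0.05 s.
2. the lever has sprung back to rest (value of joint lever below 0.1 rad), for 0.1 s.
3. the ear corner is lifted at least 25 mm while the opposite corner is still within 12 mm of its seat in the stack (z of tray_ear in the frame of stack above 0.1045 m and z of tray_heel in the frame of stack below 0.08 m), for 0.1 s.
At the end, for the whole second after the job is handed in: The tray is held by the fingers, within 0.25 rad of level and still, its middle within 35 mm of straight above the window's centre and 20 to 160 mm above it, clear of the stack; the other trays sit in the cradle (within 20 mm of the start, upright) and the lever is at rest (horizontal distance between tray_middle and window below 0.035 m and z of tray_middle in the frame of window between 0.02 and 0.16 m and angle between tray's own z axis and vertical below 0.25 rad and contact force between the fingers and tray above 2 N and contact force between tray and stack below 0.05 N and linear speed of tray below 0.03 m/s and distance of stack from where it was at the start of the episode below 0.02 m and angle between stack's own z axis and vertical below 0.06 rad and value of joint lever below 0.1 rad); the arm keeps its last pose, push and grip.
It fails at once if the trays below are dragged up with the top one or shifted by more than 20 mm, or tipped by more than 0.15 rad (distance of stack from where it was at the start of the episode above 0.02 m or angle between stack's own z axis and vertical above 0.15 rad).
It fails at once if a bystander is moved by more than 30 mm (distance of any of label_roll, masking_tape, canister, marker, ink_pad, brush from where it was at the start of the episode above 0.03 m).
It fails at once if the tray is pressed on the reader (contact force between tray and reader above 1 N).
It also fails if it takes over 54 s, if anything falls off the work surface, if the arm or the gripper's body presses on something with over 40 N, if the wrist force passes 120 N, or if a joint passes its speed limit or range.

## Robot

A 6-joint arm with a two-finger parallel gripper is mounted at the origin on a cart in front of the work surface, level with it; the furniture and walls round the work are solid. World frame = base frame: x ahead of the robot, y to its left, z up, the work surface at z = 0. Lengths are in m, angles in rad, forces in N, time in s.
With the tool pointing down it reaches from about 0.35 to 0.775 m from the base axis. Payload 5.5 kg.
Tool frame: the origin (TCP) lies where the fingers leave the gripper's body, on its centre line; the fingertips stand env.tip_reach ahead of it and the grasp point (between the pads) lies 54 mm ahead of it (env.tip_reach is the distance from the TCP to the fingertips, in m); z points along the fingers, y is the line along which they close (so a half turn about z gives the same grasp; the last joint's range is limited). The gripper opens to 85 mm and grips with 20 to 120 N. Pads are 22 mm wide; open, the fingers measure 114 mm over their backs; the gripper's body (76 mm by 85 mm) begins 54 mm behind the grasp point. The pads swing forward as they close: fully open they stand 13 mm farther back than shut.
Start: joints at [1.066, 0.313, 0.046, 1.304, 0, 1.431], TCP at [0.205, 0.537, 0.304] pointing down, gripper open.
Joint ranges: [-2.76, 2.76], [-0.86, 1.69], [-1.03, 1.26], [-2.2, 2.34], [-1.47, 1.5], [-3.14, 3.14]. Speed limits (rad/s): [2.57, 2.57, 3.14, 3.14, 3.14, 3.14].

## Interface

Orientations are given as a unit quaternion [w, x, y, z].
In Python, from workcell import status, optics, hand_in, env gives the robot as it stands.
- The arm moves only by the shell command python3 -m handwheel 'ROWS' [FORCE]. ROWS is a JSON object whose one key "deltas" holds a list of rows, each a list of 5 numbers: the opening, from -1 (shut) to 1 (fully open), then the shift along the tool's x, y, z in units of 40 mm (1.0 is 40 mm), then the turn about the tool's z in units of 10 degrees (1.0 is 10 degrees). In form: {"deltas": [[jaw, x, y, z, roll], ...]}. A call has 1 to 20 rows; each row shifts and turns the commanded pose from where the row before left it, along the tool's axes as they then stand; what a row does not reach is not made up. A row lasts 1/8 s, in which the tool goes at most 62.5 mm and 10.7 degrees, less where a joint would pass 70% of its speed; a pose out of reach is approached as far as the arm can. A call is refused whole if a number of a shift passes 1 or a number of a turn 1, either way. A call with a gripper value outside its range is refused whole. The fingers move at their own pace and stop on an object; FORCE is the grip in N (left out, the last holds). Time passes only in rows, so rows that do not move let the fingers close. It gives the time, the measured TCP pose, the force, the opening and the grip force at its end, in the units of the state.
- status.get_state(): the state, without advancing time (a new reading comes with each control period).
- optics.read_camera(name): name is "scene" or "top" or "wrist"; returns a dict with "frame" (420x560x3 uint8, red, green, blue), "depth" (420x560 float32, m along the optical axis (not along the pixel's ray), 0 where there is no reading), "vfov" (degrees; the focal length in pixels is half the picture's height over the tangent of half this angle, whatever the lens; pixels are square), "cx", "cy" (the principal point, pixels), "k1" (the pictures are not rectified: a ray, as slopes to the right and down, at radius r is drawn at 1 + k1 r^2 times it, then the intrinsics apply), "origin" and "attitude" of the camera in the world. Camera axes: x right, y down, z forward; pixel columns grow to the right and rows downward; lengths in m; the calibration is good to about 2 mm. A picture is of the moment at which its call begins.
- hand_in(): hands the job in; it is judged then, once.
The state is a dict: "clock": time; "joint_pos": joint angles; "qvel": joint speeds; "tau": joint torques, N m; "tcp_pos": TCP position; "orientation": TCP orientation; "wrist_force": force on the tool from outside, world axes, zero at the start; "ft_torque": the same for the moment, N m; "finger_gap": finger opening in m; "grip_force": force on a finger pad.
Only numpy, scipy, OpenCV 4.12 (cv2) and the standard library are available. Lean on these libraries where they do the work, as an engineer would, in place of code of your own. Each camera call takes 0.05 s, during which the arm holds its last target. There are 200 camera calls.

## Working session

There is one attempt and no reset: what is moved stays moved. The work goes in short steps, Python scripts to look and compute and a shell command to move; the robot and the scene stay as the last step left them, time stands still between calls to the robot, and variables do not carry over. Pictures are saved under pics/ and viewed, at most 10 in all, crops included, and the job is handed in when it is done.

```bash
mkdir -p pics; ls
cat > h.py <<'E'
import numpy as np, cv2, json
from scipy.spatial.transform import Rotation as R
from workcell import status, optics, env
def rot(q): return R.from_quat([q[1],q[2],q[3],q[0]]).as_matrix()
def att(a):
    a=np.array(a); return rot(a) if a.size==4 else a.reshape(3,3)
def world(c):
    h,w=c["depth"].shape; f=h/2/np.tan(np.radians(c["vfov"])/2)
    K=np.array([[f,0,c["cx"]],[0,f,c["cy"]],[0,0,1.]])
    u,v=np.meshgrid(np.arange(w),np.arange(h))
    xd=(u-c["cx"])/f; yd=(v-c["cy"])/f; x,y=xd.copy(),yd.copy()
    for _ in range(15):
        s=1+c["k1"]*(x*x+y*y); x,y=xd/s,yd/s
    d=c["depth"]; P=np.stack([x*d,y*d,d],-1)@att(c["attitude"]).T+np.array(c["origin"])
    P[d==0]=np.nan; return P
def shot(name,tag):
    c=optics.read_camera(name); cv2.imwrite(f"pics/{tag}.png",c["frame"][:,:,::-1]); P=world(c); np.save(f"pics/{tag}.npy",P); np.save(f"pics/{tag}_rgb.npy",c["frame"]); return c,P
E
python3 - <<'E'
from h import *
print(status.get_state(), env.tip_reach)
for n in("scene","top","wrist"):
    c,P=shot(n,n); print(n,c["origin"],c["attitude"],c["vfov"],c["k1"])
E
```

```text
pics
{'clock': 0.0, 'joint_pos': array([1.06638778e+00, 3.13992408e-01, 4.49469338e-02, 1.30358909e+00,
       6.12973305e-06, 1.43120918e+00]), 'qvel': array([-0.0017454 ,  0.00010421,  0.00013967, -0.00034044,  0.00216443,
        0.00054858]), 'tau': array([-1.17487096e-03, -4.80625105e+01,  2.98533475e+01,  1.93056866e-02,
       -2.20772808e-04,  2.29602057e-05]), 'tcp_pos': array([0.20496053, 0.53681306, 0.30300019]), 'orientation': array([-2.93773229e-04,  1.81400728e-01,  9.83408832e-01, -8.70908981e-04]), 'wrist_force': array([-0.24206699,  0.39270985,  0.2659855 ]), 'ft_torque': array([ 0.0030008 , -0.04452611, -0.06013458]), 'grip_force': 0.0, 'finger_gap': 0.08555654431767427} 0.0726
scene [-0.09290148 -0.36789327  0.60246187] [-0.39771997  0.76252111 -0.45061136  0.2394364 ] 54.13183499641213 -0.09538339569419513
top [ 0.48698677 -0.02082998  1.26221659] [ 0.03400444 -0.69594846  0.71654929 -0.03250457] 48.454488933720995 0.0262548265935416
wrist [0.13390923 0.56357136 0.37365739] [0.12489441 0.81412509 0.56064297 0.08532983] 67.77271879309225 -0.05344488850290717
```

View pics/top.png

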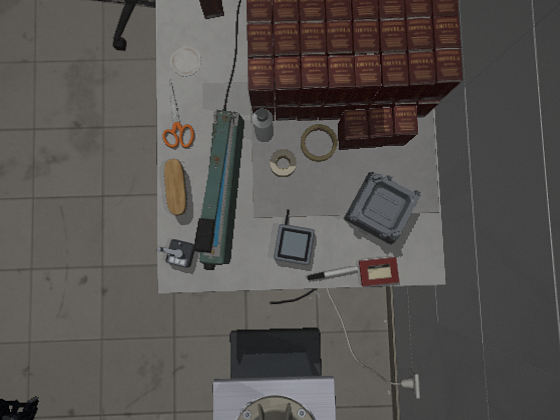

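View pics/scene.png

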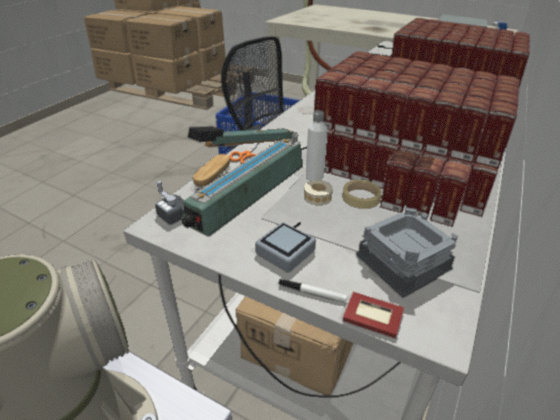

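The top view shows the counter at (180,253), the reader at (295,244) and the stack at (382,208). The sealer is at (220,190), and the marker and ink pad are at (333,273) and (380,271). Next I'll measure these and take close crops.

Run:
```python
from h import *
P=np.load("pics/top.npy"); I=np.load("pics/top_rgb.npy")
def box(r0,r1,c0,c1,z0,z1,n):
    Q=P[r0:r1,c0:c1].reshape(-1,3); m=(Q[:,2]>z0)&(Q[:,2]<z1); Q=Q[m]
    r=cv2.minAreaRect(Q[:,:2].astype(np.float32)) if len(Q)>3 else None
    print(n,len(Q),Q.mean(0).round(4),r)
box(235,275,155,198,.06,.1,"post")
box(235,275,155,198,.040,.056,"arm")
box(235,275,155,198,.028,.042,"housing")
box(220,272,270,320,.03,.045,"reader")
box(165,250,335,430,.0,.2,"stackall")
box(165,250,335,430,.07,.2,"top flange+")
box(165,250,335,430,.084,.2,"ear")
Z=P[165:250,335:430,2].ravel(); print(np.histogram(Z,bins=np.arange(0,.13,.005)))
Z=P[235:275,155:198,2].ravel(); print(np.histogram(Z,bins=np.arange(0,.13,.005)))
a=cv2.resize(I[165:250,335:430],None,fx=5,fy=5,interpolation=cv2.INTER_CUBIC)
b=cv2.resize(I[230:280,150:205],None,fx=5,fy=5,interpolation=cv2.INTER_CUBIC)
S=np.load("pics/scene_rgb.npy"); c=cv2.resize(S[175:230,140:215],None,fx=5,fy=5,interpolation=cv2.INTER_CUBIC)
o=np.zeros((530,800,3),np.uint8); o[:425,:475]=a; o[:250,480:755]=b; o[255:530,425:800]=c
cv2.imwrite("pics/crops.png",o[:,:,::-1])
```

```text
post 21 [0.4988 0.2801 0.0737] ((0.49887657165527344, 0.2815719246864319), (0.010129866190254688, 0.007639024872332811), 89.12332153320312)
arm 182 [0.4839 0.2485 0.047 ] ((0.4878997206687927, 0.2464054673910141), (0.07050016522407532, 0.05695533752441406), 74.2746353149414)
housing 476 [0.4872 0.2342 0.036 ] ((0.4864671230316162, 0.236948162317276), (0.06687112152576447, 0.06328408420085907), 75.21408081054688)
reader 1284 [ 0.5007 -0.0639  0.038 ] ((0.5009062886238098, -0.0642811730504036), (0.09542310982942581, 0.09518361836671829), 78.9295654296875)
stackall 6378 [ 0.6103 -0.2986  0.0321] ((0.594693660736084, -0.30660194158554077), (0.2568012475967407, 0.22890637814998627), 88.15950775146484)
top flange+ 1260 [ 0.5906 -0.3018  0.0784] ((0.5920668840408325, -0.299553781747818), (0.13034211099147797, 0.14385771751403809), 59.5672492980957)
ear 111 [ 0.5791 -0.3031  0.0908] ((0.5924578905105591, -0.2987106442451477), (0.12351790815591812, 0.14491060376167297), 61.648555755615234)
(array([1895, 1370,  175,   13,   10,   11,   45,   56,   21,  115,  782,
        384,  150,   91,  223,  758,  185,   52,    5,   22,   14,    1,
          0,    0,    0]), array([0.   , 0.005, 0.01 , 0.015, 0.02 , 0.025, 0.03 , 0.035, 0.04 ,
       0.045, 0.05 , 0.055, 0.06 , 0.065, 0.07 , 0.075, 0.08 , 0.085,
       0.09 , 0.095, 0.1  , 0.105, 0.11 , 0.115, 0.12 , 0.125]))
(array([296,  12,   7,   9,   9,  22, 159, 262,  64,  69,  47,   6,   2,
         3,   5,  10,   1,   0,   0,   0,   0,   0,   0,   0,   0]), array([0.   , 0.005, 0.01 , 0.015, 0.02 , 0.025, 0.03 , 0.035, 0.04 ,
       0.045, 0.05 , 0.055, 0.06 , 0.065, 0.07 , 0.075, 0.08 , 0.085,
       0.09 , 0.095, 0.1  , 0.105, 0.11 , 0.115, 0.12 , 0.125]))
```

View pics/crops.png

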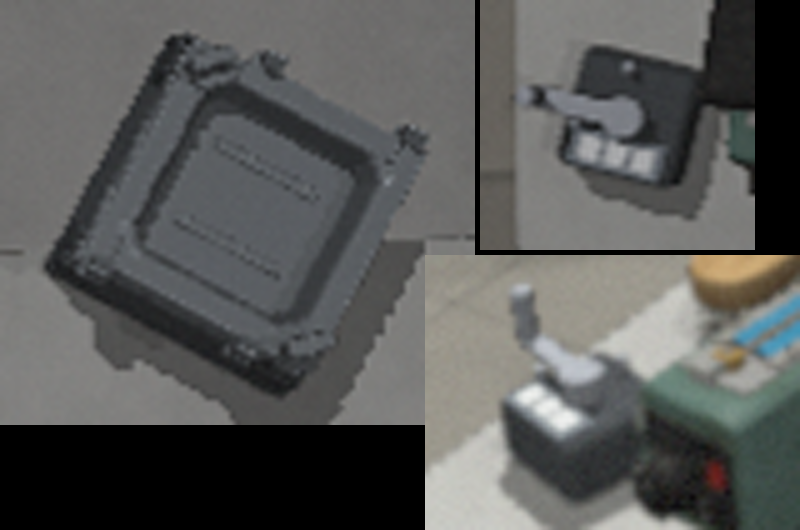

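The crop shows the counter lever pointing left, with its post at crop (525,95). The tray ears are at crop (210,65) and (305,340), and the catches sit on the upper-right and lower-left sides. Next I'll check which ear is higher and how high the sealer stands.

Run:
```python
from h import *
for cam in("top","scene"):
    P=np.load(f"pics/{cam}.npy")
    Q=P.reshape(-1,3); Q=Q[(abs(Q[:,0]-.592)<.13)&(abs(Q[:,1]+.30)<.13)]
    f=Q[(Q[:,2]>.074)&(Q[:,2]<.0815)][:,:2].astype(np.float32); 
    print(cam,"flange",cv2.minAreaRect(f),f.mean(0))
    e=Q[Q[:,2]>.084]
    for lo in (.084,.090,.095):
        s=e[e[:,2]>lo]; print(lo,len(s)); 
        for sgn,n in((1,"far/left"),(-1,"near/right")):
            t=s[((s[:,0]-.592)+(s[:,1]+.30)*.6)*sgn>0]
            t=t[np.hypot(t[:,0]-.592,t[:,1]+.3)<.1]
            if len(t): print("  ",n,len(t),t.mean(0).round(4),t[:,2].max().round(4),t.min(0).round(3),t.max(0).round(3))
P=np.load("pics/top.npy").reshape(-1,3); P2=np.load("pics/scene.npy").reshape(-1,3)
print("height grid rows x .40..0.80, cols y .32..-.0")
for Q in(P,P2):
  for x in np.arange(.40,.82,.04):
    print(round(x,2),[ (lambda s: round(float(np.nanmax(s)),2) if len(s) else None)(Q[(abs(Q[:,0]-x)<.02)&(abs(Q[:,1]-y)<.01)][:,2]) for y in np.arange(.30,.0,-.02)])
```

```text
top flange ((0.5914008021354675, -0.29902762174606323), (0.1298493593931198, 0.14241823554039001), 59.432132720947266) [ 0.59068006 -0.3007998 ]
0.084 111
   far/left 44 [ 0.6439 -0.2739  0.0867] 0.0926 [ 0.556 -0.317  0.084] [ 0.671 -0.213  0.093]
   near/right 67 [ 0.5366 -0.3223  0.0935] 0.1051 [ 0.513 -0.385  0.084] [ 0.627 -0.286  0.105]
0.09 42
   far/left 2 [ 0.6141 -0.2471  0.0921] 0.0926 [ 0.563 -0.277  0.092] [ 0.665 -0.217  0.093]
   near/right 40 [ 0.521  -0.3183  0.0988] 0.1051 [ 0.513 -0.376  0.09 ] [ 0.624 -0.305  0.105]
0.095 37
   near/right 37 [ 0.5186 -0.3174  0.0994] 0.1051 [ 0.513 -0.328  0.095] [ 0.525 -0.306  0.105]
scene flange ((0.5907531380653381, -0.29970210790634155), (0.13338512182235718, 0.14393681287765503), 59.23378372192383) [ 0.58815074 -0.30374688]
0.084 245
   far/left 71 [ 0.6379 -0.275   0.0861] 0.089 [ 0.555 -0.319  0.084] [ 0.67  -0.214  0.089]
   near/right 174 [ 0.5289 -0.3242  0.0928] 0.1035 [ 0.51  -0.387  0.084] [ 0.628 -0.286  0.103]
0.09 95
   near/right 95 [ 0.5149 -0.3198  0.0979] 0.1035 [ 0.511 -0.331  0.09 ] [ 0.521 -0.308  0.103]
0.
[... 1482 characters left out ...]
 0.25, 0.24, 0.08, 0.0, 0.0, 0.0, 0.0]
0.56 [0.0, 0.0, 0.0, -0.53, -0.53, -0.52, -0.52, 0.23, 0.23, 0.23, 0.08, 0.0, 0.0, 0.01, 0.01]
0.6 [0.0, 0.0, 0.05, 0.05, 0.05, -0.53, -0.53, 0.09, 0.2, 0.2, 0.09, 0.03, 0.0, 0.01, 0.01]
0.64 [0.0, -0.0, 0.05, 0.05, 0.05, -0.52, -0.53, 0.08, 0.19, 0.19, 0.18, 0.07, 0.0, 0.01, 0.01]
0.68 [None, None, 0.05, 0.05, 0.05, None, None, None, 0.18, 0.17, 0.17, 0.08, 0.0, 0.01, 0.01]
0.72 [None, None, 0.05, 0.05, 0.05, None, None, None, 0.16, 0.16, 0.16, 0.08, 0.0, 0.01, 0.01]
0.76 [None, None, 0.01, 0.01, 0.01, None, None, None, 0.08, 0.15, 0.15, 0.09, 0.03, 0.01, 0.15]
0.8 [0.0, 0.01, 0.01, 0.01, 0.01, None, None, None, 0.08, 0.13, 0.13, 0.13, 0.07, 0.01, 0.2]
```

The tray's ear is the near one, at (0.517,-0.319), and the tray yaw is about 149.4°. The lever post is at (0.498,0.280). First I'll shut the fingers and turn the tool so it can push along the lever's chord.

```bash
cat >> h.py <<'E'
def go(*t):
    s=status.get_state(); Rm=rot(s["orientation"]); d=Rm.T@(np.array(t)-s["tcp_pos"])/.04
    print("units",d.round(2),"n",int(np.ceil(abs(d).max())))
    y=Rm[:,1]; print("toolx deg",np.degrees(np.arctan2(Rm[1,0],Rm[0,0])).round(1),"t",s["clock"],"q",s["joint_pos"].round(2))
E
python3 -m handwheel '{"deltas":[[-1,0,0,0,0.8],[-1,0,0,0,0.8],[-1,0,0,0,0.8],[-1,0,0,0,0]]}' 40
python3 -c "
from h import *
go(.472,.312,.303); go(.472,.312,.133)"
```

```text
clock: 0.65
tcp_pos: [0.2051, 0.537, 0.3036]
orientation: [-0.0, 0.381, 0.924, -0.0]
wrist_force: [-0.2, -0.6, 0.3]
finger_gap: 0.012
grip_force: 0.0
units [-8.7   0.71  0.02] n 9
toolx deg 135.2 t 0.65 q [ 1.07  0.31  0.05  1.3  -0.    1.85]
units [-8.7   0.71  4.27] n 9
toolx deg 135.2 t 0.65 q [ 1.07  0.31  0.05  1.3  -0.    1.85]
```

```bash
python3 -m handwheel '{"deltas":[[-1,-0.87,0.07,0,0],[-1,-0.87,0.07,0,0],[-1,-0.87,0.07,0,0],[-1,-0.87,0.07,0,0],[-1,-0.87,0.07,0,0],[-1,-0.87,0.07,0,0],[-1,-0.87,0.07,0,0],[-1,-0.87,0.07,0,0],[-1,-0.87,0.07,0,0],[-1,-0.87,0.07,0,0],[-1,0,0,0.8,0],[-1,0,0,0.8,0],[-1,0,0,0.8,0],[-1,0,0,0,0],[-1,0,0,0,0]]}'
python3 -c "
from h import *
go(.472,.312,.133)
c,P=shot('wrist','w1')
s=status.get_state();print(s['finger_gap'])
Q=P.reshape(-1,3);Q=Q[(np.hypot(Q[:,0]-.498,Q[:,1]-.28)<.03)&(Q[:,2]>.06)&(Q[:,2]<.09)];print(len(Q),Q.mean(0),Q.min(0),Q.max(0))"
```

```text
clock: 2.52
tcp_pos: [0.4718, 0.3116, 0.209]
orientation: [0.0, 0.381, 0.924, 0.0]
wrist_force: [0.5, 0.5, 0.9]
finger_gap: -0.0003
grip_force: 0.0
units [0.   0.01 1.9 ] n 2
toolx deg 135.2 t 2.525 q [ 0.44  0.34 -0.15  1.08  0.    1.22]
0.00019725696024741886<string>:6: RuntimeWarning: Mean of empty slice.
  ret = um.true_divide(
Traceback (most recent call last):
ValueError: zero-size array to reduction operation minimum which has no identity
```

View pics/w1.png

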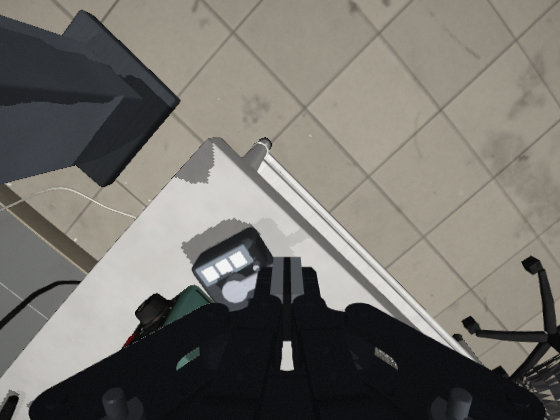

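In the wrist view the closed fingers are at (290,280) and hide the post. The counter's pivot cap shows at (235,290). The alignment agrees with the plan, so I'll descend and push.

```bash
python3 -m handwheel '{"deltas":[[-1,0,0,0.95,0],[-1,0,0,0.95,0],[-1,0,0,0,0],[-1,-0.4,0,0,0],[-1,-0.4,0,0,0],[-1,-0.2,0,0,0],[-1,-0.2,0,0,0]]}'
python3 -m handwheel '{"deltas":[[-1,-0.2,0,0,0],[-1,-0.2,0,0,0],[-1,-0.15,0,0,0],[-1,0,0,0,0]]}'; python3 -c "
from h import *
go(.522,.261,.133)"
```

```text
clock: 3.45
tcp_pos: [0.5064, 0.2773, 0.1329]
orientation: [0.0, 0.382, 0.924, 0.001]
wrist_force: [-0.9, 3.5, 1.3]
finger_gap: 0.0
grip_force: 1.7
clock: 3.95
tcp_pos: [0.5196, 0.2611, 0.1313]
orientation: [-0.002, 0.382, 0.924, -0.001]
wrist_force: [-6.2, 1.9, 4.3]
finger_gap: -0.0001
grip_force: 2.8
units [-0.04  0.04 -0.04] n 1
toolx deg 135.1 t 3.95 q [ 0.33  0.43 -0.22  0.92  0.    1.11]
```

```bash
python3 -m handwheel '{"deltas":[[-1,-0.1,0,0,0],[-1,0,0,0,0]]}'; python3 -m handwheel '{"deltas":[[-1,-0.1,0,0,0],[-1,0,0,0,0]]}'
python3 - <<'E'
from h import *
for n in("scene","top"): shot(n,n+"2")
S=np.load("pics/scene2_rgb.npy")[150:240,120:240]; T=np.load("pics/top2_rgb.npy")[220:290,140:240]
o=np.zeros((450,760,3),np.uint8); o[:360,:480]=cv2.resize(S,None,fx=4,fy=4); o[:196,480:760]=cv2.resize(T,None,fx=2.8,fy=2.8)
cv2.imwrite("pics/push.png",o[:,:,::-1])
E
```

```text
clock: 4.2
tcp_pos: [0.5213, 0.2584, 0.131]
orientation: [-0.003, 0.382, 0.924, -0.002]
wrist_force: [-7.4, 2.4, 4.4]
finger_gap: -0.0
grip_force: 3.5
clock: 4.45
tcp_pos: [0.5219, 0.2575, 0.1308]
orientation: [-0.005, 0.381, 0.925, -0.0]
wrist_force: [-13.6, 10.0, 6.9]
finger_gap: 0.0
grip_force: 8.5
```

View pics/push.png

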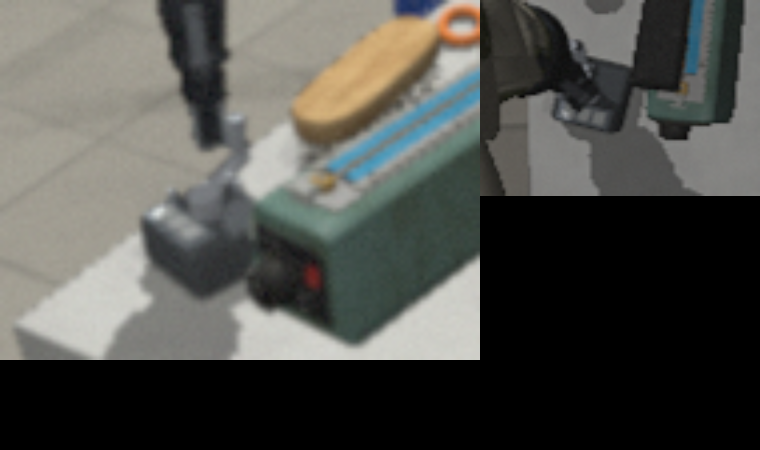

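The scene view shows the lever swung over, with the post at crop (235,125). The force jumped while the tool barely moved, so it looks to be at the stop. I'll confirm the angle from the depth image, then back off.

```bash
python3 - <<'E'
from h import *
for n in("top2","scene2"):
    Q=np.load(f"pics/{n}.npy").reshape(-1,3)
    Q=Q[(np.hypot(Q[:,0]-.535,Q[:,1]-.245)<.025)&(Q[:,2]>.066)&(Q[:,2]<.088)]
    print(n,len(Q),Q.mean(0).round(4) if len(Q) else 0, Q.min(0).round(3) if len(Q) else 0,Q.max(0).round(3) if len(Q) else 0)
    if len(Q): m=Q.mean(0); print(np.degrees(np.arctan2(m[1]-.2365,m[0]-.487)))
E
python3 -m handwheel '{"deltas":[[-1,-0.05,0,0,0],[-1,0,0,0,0]]}'
```

```text
top2 14 [0.5286 0.245  0.0758] [0.517 0.242 0.069] [0.534 0.248 0.08 ]
11.483353856153506
scene2 70 [0.5212 0.2446 0.0761] [0.51  0.237 0.067] [0.535 0.252 0.087]
13.25653170861873
clock: 4.8
tcp_pos: [0.5221, 0.2571, 0.1307]
orientation: [-0.007, 0.38, 0.925, 0.0]
wrist_force: [-16.6, 14.4, 8.3]
finger_gap: 0.0001
grip_force: 10.9
```

```bash
python3 -m handwheel '{"deltas":[[-1,0.3,0,0,0],[-1,0.3,0,0,0],[-1,0.3,0,0,0],[-1,0.4,0,0,0],[-1,0.4,0,0,0],[-1,0.4,0,0,0],[-1,0.4,0,0,0],[-1,0,0,-0.9,0],[-1,0,0,-0.9,0],[-1,0,0,-0.9,0],[-1,0,0,-0.9,0],[-1,0,0,-0.9,0],[-1,0,0,-0.9,0],[-1,0,0,-0.9,0]]}'
python3 - <<'E'
from h import *
for n in("top","scene"):
    c,P=shot(n,n+"3")
    Q=P.reshape(-1,3)
    Q=Q[(np.hypot(Q[:,0]-.498,Q[:,1]-.28)<.015)&(Q[:,2]>.06)&(Q[:,2]<.088)]
    print(n,len(Q),Q.mean(0).round(4) if len(Q) else 0)
s=status.get_state(); print(s["joint_pos"],s["orientation"],s["tcp_pos"])
E
```

```text
clock: 6.55
tcp_pos: [0.4568, 0.3258, 0.3853]
orientation: [0.0, 0.382, 0.924, 0.0]
wrist_force: [0.8, -0.0, -0.0]
finger_gap: 0.0
grip_force: 0.0
top 20 [0.4986 0.2799 0.0755]
scene 37 [0.4958 0.2769 0.0702]
[ 4.76681242e-01  2.75882165e-01  2.00171688e-01  1.48731306e+00
 -1.85042142e-04  1.26007720e+00] [0.00258148 0.38175579 0.92425505 0.00290664] [0.45789101 0.32644455 0.38847108]
```

The lever went to its stop (about 13° absolute) and sprang back to rest at (0.4986,0.280). Next is the ear. I'll roll so the fingers close along the diagonal, and open them.

```bash
python3 -m handwheel '{"deltas":[[1,0,0,0,1],[1,0,0,0,1],[1,0,0,0,0.9],[1,0,0,0,0.2],[1,0,0,0,0]]}' 20
python3 -c "
from h import *
go(.517,-.3188,.300)"
```

```text
clock: 7.28
tcp_pos: [0.457, 0.3256, 0.3835]
orientation: [-0.0, 0.614, 0.789, -0.0]
wrist_force: [-0.0, 0.5, 0.8]
finger_gap: 0.0853
grip_force: 0.0
units [-15.98  -2.5    2.09] n 16
toolx deg 104.2 t 7.275 q [ 0.48  0.28  0.19  1.48 -0.    1.8 ]
```

```bash
python3 -m handwheel '{"deltas":[[1,-0.8,-0.125,0,0],[1,-0.9,-0.14,0,0],[1,-0.9,-0.14,0,0],[1,-0.9,-0.14,0,0],[1,-0.9,-0.14,0,0],[1,-0.9,-0.14,0,0],[1,-0.9,-0.14,0,0],[1,-0.9,-0.14,0,0],[1,-0.9,-0.14,0,0],[1,-0.9,-0.14,0,0],[1,-0.9,-0.14,0,0],[1,-0.9,-0.14,0,0],[1,-0.9,-0.14,0,0],[1,-0.9,-0.14,0,0],[1,-0.9,-0.14,0,0],[1,-0.9,-0.14,0,0],[1,-0.9,-0.14,0,0],[1,-0.78,-0.12,0,0],[1,0,0,0,0]]}'
python3 -m handwheel '{"deltas":[[1,0,0,0.9,0],[1,0,0,0.9,0],[1,0,0,0.9,0],[1,0,0,0.3,0],[1,0,0,0,0]]}'
python3 - <<'E'
from h import *
go(.517,-.3188,.162)
c,P=shot("wrist","w2")
Q=P.reshape(-1,3); Q=Q[(np.hypot(Q[:,0]-.517,Q[:,1]+.3188)<.03)&(Q[:,2]>.088)&(Q[:,2]<.108)]
print(len(Q)); 
if len(Q): print(Q.mean(0),Q.min(0),Q.max(0))
f=P.reshape(-1,3); f=f[(f[:,2]>.074)&(f[:,2]<.081)&(np.hypot(f[:,0]-.592,f[:,1]+.3)<.12)]; print(len(f),cv2.minAreaRect(f[:,:2].astype(np.float32)))
E
```

```text
clock: 9.65
tcp_pos: [0.5165, -0.3208, 0.3827]
orientation: [-0.0, 0.615, 0.788, -0.0]
wrist_force: [-0.5, 1.0, -0.5]
finger_gap: 0.0853
grip_force: 0.0
clock: 10.28
tcp_pos: [0.5164, -0.318, 0.2638]
orientation: [-0.001, 0.615, 0.789, 0.0]
wrist_force: [0.6, 0.1, 0.2]
finger_gap: 0.0854
grip_force: 0.0
units [-0.03  0.01  2.54] n 3
toolx deg 104.2 t 10.275 q [-0.68  0.39  0.06  1.24  0.    0.64]
347
[ 0.51776141 -0.31815586  0.10023133] [ 0.51190908 -0.33148855  0.08814753] [ 0.52434497 -0.29636123  0.10305911]
8743 ((0.5908153653144836, -0.3001483678817749), (0.1307399421930313, 0.14120551943778992), 59.39448547363281)
```

View pics/w2.png

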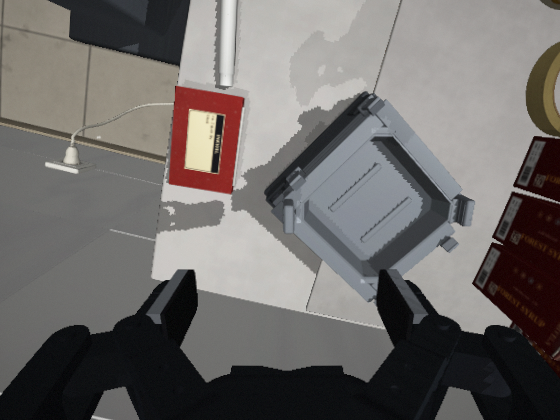

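The wrist view shows the ear at (290,215) between the open fingers at (170,300) and (410,300). Depth puts it at (0.5178,-0.3182) with its top at about z 0.102, so the aim is good. I'll descend for a shallow 12 mm engagement and grip lightly, so the tray can rock.

```bash
python3 -m handwheel '{"deltas":[[1,0,0.03,0.9,0],[1,0,0,0.9,0],[1,0,0,0.72,0],[1,0,0,0,0]]}' 20
python3 -m handwheel '{"deltas":[[-0.5,0,0,0,0],[-0.5,0,0,0,0],[-0.5,0,0,0,0],[-0.5,0,0,0,0],[-1,0,0,0,0],[-1,0,0,0,0],[-1,0,0,0,0],[-1,0,0,0,0]]}' 20
```

```text
clock: 10.82
tcp_pos: [0.5173, -0.3179, 0.1625]
orientation: [-0.001, 0.615, 0.789, 0.0]
wrist_force: [-0.4, 0.6, 0.4]
finger_gap: 0.0854
grip_force: 0.0
clock: 11.82
tcp_pos: [0.5178, -0.3184, 0.1633]
orientation: [0.0, 0.615, 0.789, 0.0]
wrist_force: [-1.0, 0.9, 2.3]
finger_gap: 0.0075
grip_force: 24.8
```

```bash
cat >> h.py <<'E'
def tilt(tag):
    # plane fit of flange + floor of tray; ear top, and second-tray level
    for n in("scene","top"):
        c,P=shot(n,f"{n}_{tag}"); Q=P.reshape(-1,3)
        c0=np.array([.591,-.300]); th=np.radians(149.4); U=np.array([[np.cos(th),np.sin(th)],[-np.sin(th),np.cos(th)]])
        L=(Q[:,:2]-c0)@U.T; a=np.abs(L); 
        out=[]
        for nm,(x,y) in dict(ear=(38,58),ear2=(58,38),heel=(-38,-58),heel2=(-58,-38),mx=(-58,40),my=(40,-58)).items():
            m=np.hypot(L[:,0]-x/1e3,L[:,1]-y/1e3)<.007; m&=Q[:,2]>.03
            out.append((nm,round(float(np.median(Q[m,2]))*1e3,1) if m.any() else None))
        m=(np.hypot(L[:,0],L[:,1])<.035)&(Q[:,2]>.03)
        if m.sum()>20:
            A=np.c_[L[m],np.ones(m.sum())]; k=np.linalg.lstsq(A,Q[m,2],rcond=None)[0]
            out.append(("floor tilt x,y",k.round(3)))
        print(n,out)
E
python3 -m handwheel '{"deltas":[[-1,0,0.005,-0.05,0],[-1,0,0.005,-0.05,0],[-1,0,0.005,-0.05,0],[-1,0,0.005,-0.05,0],[-1,0,0,0,0]]}'
python3 -c "
from h import *
tilt('l1')"
```

```text
clock: 12.45
tcp_pos: [0.5185, -0.3182, 0.1712]
orientation: [0.0, 0.615, 0.789, 0.0]
wrist_force: [0.4, 0.1, -1.1]
finger_gap: 0.0077
grip_force: 25.5
scene [('ear', 63.4), ('ear2', 86.5), ('heel', 80.7), ('heel2', None), ('mx', 82.7), ('my', 83.3), ('floor tilt x,y', array([0.086, 0.056, 0.06 ]))]
top [('ear', 579.4), ('ear2', 580.7), ('heel', 79.9), ('heel2', 78.3), ('mx', 79.8), ('my', 83.1), ('floor tilt x,y', array([5.879, 5.085, 0.174]))]
```

The tray is already rocking: the ear side is up about 8 mm and the heel about 1–2 mm. I'll continue.

```bash
python3 -m handwheel '{"deltas":[[-1,0,0.008,-0.05,0],[-1,0,0.008,-0.05,0],[-1,0,0.008,-0.05,0],[-1,0,0.008,-0.05,0],[-1,0,0.01,-0.05,0],[-1,0,0,0,0]]}'
python3 -c "
from h import *
tilt('l2')"
```

```text
clock: 13.3
tcp_pos: [0.5201, -0.3178, 0.1812]
orientation: [0.0, 0.615, 0.789, -0.0]
wrist_force: [-1.3, 0.2, -2.8]
finger_gap: 0.0073
grip_force: 32.6
scene [('ear', 64.0), ('ear2', 95.9), ('heel', 81.9), ('heel2', None), ('mx', 88.1), ('my', 87.6), ('floor tilt x,y', array([-0.102, -0.203,  0.06 ]))]
top [('ear', 589.4), ('ear2', 590.6), ('heel', 80.1), ('heel2', 80.7), ('mx', 85.8), ('my', 86.3), ('floor tilt x,y', array([5.974, 5.057, 0.189]))]
```

```bash
python3 -m handwheel '{"deltas":[[-1,0,0.012,-0.05,0],[-1,0,0.012,-0.05,0],[-1,0,0.012,-0.05,0],[-1,0,0.014,-0.05,0],[-1,0,0.014,-0.05,0],[-1,0,0.014,-0.05,0],[-1,0,0,0,0],[-1,0,0,0,0]]}'
python3 -c "
from h import *
tilt('l3')"
```

```text
clock: 14.4
tcp_pos: [0.5233, -0.3171, 0.1933]
orientation: [0.0, 0.615, 0.789, 0.0]
wrist_force: [0.4, 1.1, -1.3]
finger_gap: 0.0071
grip_force: 24.1
scene [('ear', 65.2), ('ear2', 108.0), ('heel', 104.2), ('heel2', None), ('mx', 85.3), ('my', 104.7), ('floor tilt x,y', array([-0.401, -0.502,  0.061]))]
top [('ear', 602.2), ('ear2', 601.1), ('heel', 103.8), ('heel2', 102.0), ('mx', 104.1), ('my', 104.3), ('floor tilt x,y', array([5.815, 4.963, 0.224]))]
```

Run:
```python
import cv2,numpy as np
S=np.load("pics/scene_l3_rgb.npy")[150:320,300:520]
cv2.imwrite("pics/l3v.png",cv2.resize(S,None,fx=3,fy=3)[:,:,::-1])
```

```text
(no output)
```

View pics/l3v.png

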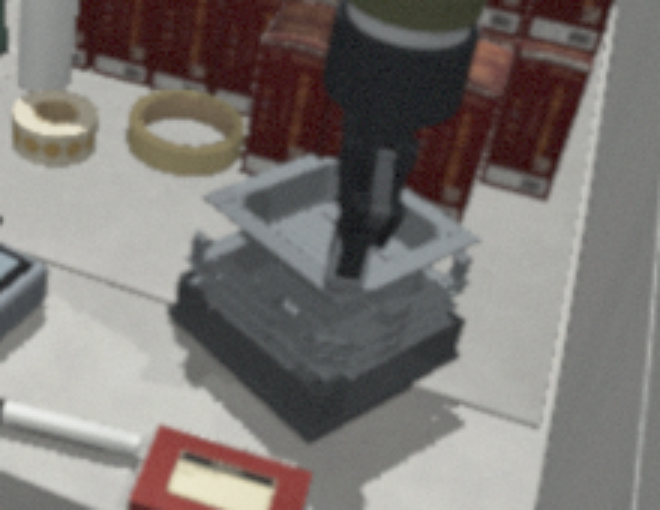

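The tray has popped level: the heel is already out, and the tray hangs level about 26–30 mm above its seat. I can't tell whether the heel let go only after the ear passed 25 mm, so I won't assume step 3 counted. The pads' aligning moment (about 24 N × 12 mm) is enough to break the heel catch. I'll set the tray back, regrip the ear shallower so that moment is smaller, and rock it again. First I'll measure where the tray is now.

```bash
python3 - <<'E'
from h import *
for n in("top","scene"):
    Q=np.load(f"pics/{n}_l3.npy").reshape(-1,3); Q=Q[(abs(Q[:,0]-.592)<.12)&(abs(Q[:,1]+.30)<.12)]
    f=Q[(Q[:,2]>.097)&(Q[:,2]<.112)]
    r=cv2.minAreaRect(f[:,:2].astype(np.float32)); print(n,r)
    th=np.radians(149.4);U=np.array([[np.cos(th),np.sin(th)],[-np.sin(th),np.cos(th)]])
    L=(f[:,:2]-[.5966,-.2987])@U.T; 
    print([np.percentile(L[:,i],[0.5,99.5]).round(4) for i in(0,1)])
    # plane fit robust
    m=(np.abs(L).max(1)<.066)&(np.abs(L).max(1)>.05); A=np.c_[L[m],np.ones(m.sum())]; z=f[m,2]; k=np.linalg.lstsq(A,z,rcond=None)[0]
    g=abs(A@k-z)<.004; print(np.linalg.lstsq(A[g],z[g],rcond=None)[0].round(4))
E
python3 -c "
from h import *
go(.5178,-.3184,.1933)"
```

```text
top ((0.5980156064033508, -0.29859864711761475), (0.12953467667102814, 0.13104479014873505), 59.08330154418945)
[array([-0.065,  0.064]), array([-0.0653,  0.0635])]
[0.0258 0.01   0.105 ]
scene ((0.5957563519477844, -0.29963311553001404), (0.131099134683609, 0.1323907971382141), 59.39287185668945)
[array([-0.0646,  0.0657]), array([-0.0635,  0.0659])]
[0.0175 0.0207 0.1064]
units [-0.   -0.14 -0.01] n 1
toolx deg 104.1 t 14.5 q [-0.68  0.43 -0.05  1.08  0.    0.65]
```

```bash
python3 -m handwheel '{"deltas":[[-1,0,-0.07,0,0],[-1,0,-0.07,0,0],[-1,0,0,0.1,0],[-1,0,0,0.1,0],[-1,0,0,0.1,0],[-1,0,0,0.1,0],[-1,0,0,0.1,0],[-1,0,0,0.05,0]]}'
python3 -m handwheel '{"deltas":[[-1,0,0,0.05,0],[-1,0,0,0.05,0],[-1,0,0,0,0]]}'
python3 -m handwheel '{"deltas":[[-1,0,0,0.05,0],[-1,0,0,0.05,0],[-1,0,0,0,0]]}'
python3 -c "
from h import *
tilt('d1')"
```

```text
clock: 15.5
tcp_pos: [0.5181, -0.3186, 0.1714]
orientation: [0.001, 0.615, 0.789, 0.0]
wrist_force: [-1.1, 1.1, 3.5]
finger_gap: 0.007
grip_force: 24.6
clock: 15.88
tcp_pos: [0.5175, -0.3182, 0.1667]
orientation: [-0.0, 0.615, 0.789, -0.0]
wrist_force: [-1.2, 0.7, 0.5]
finger_gap: 0.0074
grip_force: 25.7
clock: 16.25
tcp_pos: [0.5174, -0.318, 0.1626]
orientation: [-0.001, 0.615, 0.789, 0.0]
wrist_force: [-0.9, 0.9, 1.8]
finger_gap: 0.0072
grip_force: 25.2
scene [('ear', 64.4), ('ear2', 77.9), ('heel', 83.4), ('heel2', None), ('mx', 81.7), ('my', 80.9), ('floor tilt x,y', array([0.008, 0.007, 0.057]))]
top [('ear', 571.1), ('ear2', 573.1), ('heel', 79.7), ('heel2', 78.2), ('mx', 78.3), ('my', 78.0), ('floor tilt x,y', array([5.69 , 5.117, 0.164]))]
```

```bash
python3 -m handwheel '{"deltas":[[-0.4,0,0,0,0],[-0.4,0,0,0,0],[-0.4,0,0,-0.17,0],[-0.4,0,0,0,0]]}' 20
python3 - <<'E'
from h import *
tilt('d2')
for n in("top","scene"):
  for tg in("","_d2"):
    Q=np.load(f"pics/{n}{tg}.npy").reshape(-1,3); Q=Q[(abs(Q[:,0]-.592)<.12)&(abs(Q[:,1]+.30)<.12)]
    f=Q[(Q[:,2]>.07)&(Q[:,2]<.09)]
    th=np.radians(149.4);U=np.array([[np.cos(th),np.sin(th)],[-np.sin(th),np.cos(th)]])
    L=(f[:,:2]-[.591,-.300])@U.T
    m=(np.abs(L).max(1)<.064)&(np.abs(L).max(1)>.052); A=np.c_[L[m],np.ones(m.sum())]; z=f[m,2]
    for _ in range(4):
        k=np.linalg.lstsq(A,z,rcond=None)[0]; g=abs(A@k-z)<.0025; A,z=A[g],z[g]
    print(n,tg,len(z),k.round(4),"heel z",(k@[-.051,-.051,1]).round(4),"ear z",(k@[.054,.054,1]).round(4))
E
```

```text
clock: 16.85
tcp_pos: [0.5182, -0.3187, 0.1707]
orientation: [0.001, 0.615, 0.789, 0.0]
wrist_force: [-0.3, -0.3, 0.1]
finger_gap: 0.0255
grip_force: 0.0
scene [('ear', 63.3), ('ear2', 66.5), ('heel', 78.8), ('heel2', None), ('mx', 79.5), ('my', 78.4), ('floor tilt x,y', array([0.036, 0.028, 0.055]))]
top [('ear', 578.6), ('ear2', 580.5), ('heel', 77.7), ('heel2', 77.7), ('mx', 76.5), ('my', 78.2), ('floor tilt x,y', array([5.658, 5.342, 0.167]))]
top  514 [-0.0004 -0.009   0.0777] heel z 0.0781 ear z 0.0772
top _d2 438 [-0.0019 -0.005   0.0774] heel z 0.0778 ear z 0.0771
scene  729 [-0.0016  0.0062  0.0787] heel z 0.0785 ear z 0.0789
scene _d2 672 [-0.0036  0.0058  0.0789] heel z 0.0787 ear z 0.079
```

The tray is fully reseated, matching the original pose to within 0.5 mm. I'll regrip with about 5.5 mm engagement and rock again.

```bash
python3 -m handwheel '{"deltas":[[-0.4,0,0,0.05,0],[-0.4,0,0,0,0],[-1,0,0,0,0],[-1,0,0,0,0],[-1,0,0,0,0],[-1,0,0,0,0]]}' 20
python3 -m handwheel '{"deltas":[[-1,0,0.005,-0.05,0],[-1,0,0.005,-0.05,0],[-1,0,0.005,-0.05,0],[-1,0,0.005,-0.05,0],[-1,0,0.008,-0.05,0],[-1,0,0.008,-0.05,0],[-1,0,0.008,-0.05,0],[-1,0,0.008,-0.05,0],[-1,0,0.01,-0.05,0],[-1,0,0,0,0]]}'
cat >> h.py <<'E'
def hm(tg,lo=.07,hi=.125):
  for n in("top","scene"):
    c,P=shot(n,f"{n}_{tg}"); Q=P.reshape(-1,3); Q=Q[(abs(Q[:,0]-.592)<.12)&(abs(Q[:,1]+.30)<.12)]
    f=Q[(Q[:,2]>lo)&(Q[:,2]<hi)]
    th=np.radians(149.4);U=np.array([[np.cos(th),np.sin(th)],[-np.sin(th),np.cos(th)]])
    L=(f[:,:2]-[.593,-.300])@U.T; z=f[:,2]; M=np.abs(L).max(1)
    o=[]
    for nm,s in(("heel corner",L.sum(1)<-.085),("sides -x+y",(L[:,0]<-.03)&(L[:,1]>.03)),("+x-y",(L[:,0]>.03)&(L[:,1]<-.03)),("ear corner",L.sum(1)>.085)):
        g=s&(M>.052)&(M<.064); o.append((nm,int(g.sum()),np.percentile(z[g],[25,50,75]).round(4) if g.any() else 0))
    print(n,o)
E
python3 -c "
from h import *
hm('r1')"
```

```text
clock: 17.7
tcp_pos: [0.5177, -0.3183, 0.1678]
orientation: [-0.0, 0.615, 0.789, 0.0]
wrist_force: [-0.2, 0.3, -0.6]
finger_gap: 0.0072
grip_force: 22.6
clock: 18.95
tcp_pos: [0.5201, -0.3177, 0.186]
orientation: [-0.0, 0.615, 0.789, 0.0]
wrist_force: [-0.3, -0.6, -2.6]
finger_gap: 0.0073
grip_force: 24.7
top [('heel corner', 77, array([0.0757, 0.0798, 0.0843])), ('sides -x+y', 97, array([0.0807, 0.0825, 0.0849])), ('+x-y', 105, array([0.0853, 0.0878, 0.09  ])), ('ear corner', 50, array([0.0934, 0.0952, 0.1069]))]
scene [('heel corner', 50, array([0.0778, 0.0802, 0.0861])), ('sides -x+y', 86, array([0.0839, 0.0847, 0.0862])), ('+x-y', 79, array([0.0871, 0.0884, 0.0894])), ('ear corner', 202, array([0.0776, 0.0966, 0.1042]))]
```

```bash
python3 -m handwheel '{"deltas":[[-1,0,0.012,-0.05,0],[-1,0,0.012,-0.05,0],[-1,0,0,0,0]]}'
python3 -c "
from h import *
hm('r2')"
python3 -m handwheel '{"deltas":[[-1,0,0.014,-0.05,0],[-1,0,0.014,-0.05,0],[-1,0,0,0,0]]}'
python3 -c "
from h import *
hm('r3')"
```

```text
clock: 19.42
tcp_pos: [0.5212, -0.3177, 0.1902]
orientation: [0.0, 0.615, 0.789, -0.0]
wrist_force: [-0.0, 0.6, -2.0]
finger_gap: 0.0069
grip_force: 25.3
top [('heel corner', 82, array([0.0795, 0.0824, 0.085 ])), ('sides -x+y', 100, array([0.087 , 0.0888, 0.0904])), ('+x-y', 104, array([0.088 , 0.09  , 0.0914])), ('ear corner', 52, array([0.0968, 0.0987, 0.1054]))]
scene [('heel corner', 43, array([0.0811, 0.0831, 0.0864])), ('sides -x+y', 85, array([0.0888, 0.0899, 0.0916])), ('+x-y', 90, array([0.0893, 0.0909, 0.092 ])), ('ear corner', 216, array([0.0987, 0.1012, 0.1087]))]
clock: 19.9
tcp_pos: [0.5223, -0.3173, 0.1941]
orientation: [0.0, 0.615, 0.789, -0.0]
wrist_force: [-0.5, 0.0, -1.6]
finger_gap: 0.0072
grip_force: 26.3
top [('heel corner', 81, array([0.0796, 0.0826, 0.0854])), ('sides -x+y', 95, array([0.0878, 0.0903, 0.0919])), ('+x-y', 107, array([0.0901, 0.0928, 0.0943])), ('ear corner', 49, array([0.1007, 0.103 , 0.106 ]))]
scene [('heel corner', 46, array([0.0811, 0.0826, 0.0864])), ('sides -x+y', 76, array([0.0903, 0.0917, 0.0935])), ('+x-y', 81, array([0.0907, 0.0928, 0.0941])), ('ear corner', 210, array([0.1025, 0.106 , 0.1134]))]
```

```bash
python3 -m handwheel '{"deltas":[[-1,0,0.016,-0.05,0],[-1,0,0.016,-0.05,0],[-1,0,0,0,0]]}'
python3 -c "
from h import *
hm('r4')
P=np.load('pics/scene_r4.npy').reshape(-1,3);
for n in('scene','top'):
  Q=np.load(f'pics/{n}_r4.npy').reshape(-1,3); Q=Q[(Q[:,2]>.05)&(Q[:,2]<.15)]
  th=np.radians(149.4);U=np.array([[np.cos(th),np.sin(th)],[-np.sin(th),np.cos(th)]]); L=(Q[:,:2]-[.595,-.299])@U.T
  M=abs(L).max(1); m=(M>.0525)&(M<.0635)&(abs(L.sum(1))<.11); A=np.c_[L[m],np.ones(m.sum())]; z=Q[m,2]
  k=np.array([.13,.13,.092])
  for _ in range(6):
    g=abs(A@k-z)<.005; k=np.linalg.lstsq(A[g],z[g],rcond=None)[0]
  print(n,g.sum(),k.round(4),'heel',k@[-.051,-.051,1],'ear',k@[.054,.054,1])"
```

```text
clock: 20.38
tcp_pos: [0.5235, -0.317, 0.1982]
orientation: [0.0, 0.615, 0.789, 0.0]
wrist_force: [-0.9, -0.3, -1.2]
finger_gap: 0.0072
grip_force: 27.2
top [('heel corner', 80, array([0.0792, 0.0816, 0.0858])), ('sides -x+y', 97, array([0.0893, 0.0914, 0.0934])), ('+x-y', 104, array([0.0917, 0.0938, 0.0962])), ('ear corner', 50, array([0.1044, 0.1064, 0.1085]))]
scene [('heel corner', 43, array([0.0811, 0.0838, 0.0866])), ('sides -x+y', 77, array([0.0921, 0.0939, 0.0957])), ('+x-y', 82, array([0.0924, 0.0944, 0.0964])), ('ear corner', 208, array([0.1059, 0.1095, 0.1153]))]
scene 416 [0.1404 0.1323 0.0937] heel 0.07976635166922996 ear 0.10839670895021698
top 559 [0.1502 0.1301 0.0925] heel 0.0781982686331598 ear 0.10763326349131243
```

The ear is lifted about 30 mm with the heel within about 1 mm of its seat, so step 3 is clearly met. Now I'll firm up the grip so the pads pull the tray level and free the heel.

```bash
python3 -m handwheel '{"deltas":[[-1,0,0,0,0],[-1,0,0,0,0],[-1,0,0,0,0],[-1,0,0,0,0]]}' 80
python3 -c "
from h import *
hm('r5')"
```

```text
clock: 20.98
tcp_pos: [0.5233, -0.3169, 0.1978]
orientation: [-0.0, 0.615, 0.789, 0.0]
wrist_force: [-0.9, 0.7, -2.4]
finger_gap: 0.0046
grip_force: 79.3
top [('heel corner', 78, array([0.0801, 0.0825, 0.0852])), ('sides -x+y', 102, array([0.0899, 0.0917, 0.0933])), ('+x-y', 108, array([0.0918, 0.0945, 0.0963])), ('ear corner', 50, array([0.1041, 0.1062, 0.1077]))]
scene [('heel corner', 44, array([0.0813, 0.0833, 0.0864])), ('sides -x+y', 73, array([0.0919, 0.0935, 0.0957])), ('+x-y', 84, array([0.0916, 0.0942, 0.0959])), ('ear corner', 211, array([0.1062, 0.1097, 0.1161]))]
```

```bash
python3 -m handwheel '{"deltas":[[-1,0,0.01,-0.05,0],[-1,0,0.01,-0.05,0],[-1,0,0,-0.05,0],[-1,0,0,-0.05,0],[-1,0,0,0,0]]}' 80
python3 -c "
from h import *
hm('r6')"
```

```text
clock: 21.7
tcp_pos: [0.5249, -0.3172, 0.2067]
orientation: [0.001, 0.615, 0.788, 0.0]
wrist_force: [-0.1, -0.4, -0.0]
finger_gap: 0.0047
grip_force: 79.4
top [('heel corner', 85, array([0.0932, 0.0965, 0.0986])), ('sides -x+y', 100, array([0.1038, 0.1057, 0.1073])), ('+x-y', 95, array([0.1048, 0.1065, 0.1084])), ('ear corner', 49, array([0.0768, 0.1143, 0.1171]))]
scene [('heel corner', 19, array([0.0976, 0.0984, 0.0991])), ('sides -x+y', 96, array([0.1062, 0.1075, 0.109 ])), ('+x-y', 87, array([0.1064, 0.1075, 0.1087])), ('ear corner', 186, array([0.1131, 0.1166, 0.1186]))]
```

The heel is free and the tray is tilted about 0.13 rad in the grip. I'll lift it clear and check.

```bash
python3 -m handwheel '{"deltas":[[-1,0,0,-0.1,0],[-1,0,0,-0.15,0],[-1,0,0,-0.2,0],[-1,0,0,-0.2,0],[-1,0,0,-0.2,0],[-1,0,0,-0.2,0],[-1,0,0,-0.15,0],[-1,0,0,-0.1,0],[-1,0,0,0,0]]}' 100
cat >> h.py <<'E'
def plane(tg,cx,cy,z0,yaw=149.4):
  th=np.radians(yaw);U=np.array([[np.cos(th),np.sin(th)],[-np.sin(th),np.cos(th)]])
  for n in("scene","top"):
    c,P=shot(n,f"{n}_{tg}"); Q=P.reshape(-1,3)
    Q=Q[(abs(Q[:,0]-cx)<.11)&(abs(Q[:,1]-cy)<.11)&(abs(Q[:,2]-z0)<.04)]
    k=np.array([.1,.1,z0]); c0=np.array([cx,cy])
    L=(Q[:,:2]-c0)@U.T
    for _ in range(6):
      M=abs(L).max(1); m=(M>.050)&(M<.066)&(L.sum(1)<.09)
      A=np.c_[L[m],np.ones(m.sum())]; z=Q[m,2]
      g=abs(A@k-z)<.006; k=np.linalg.lstsq(A[g],z[g],rcond=None)[0]
    on=abs(np.c_[L,np.ones(len(L))]@k-Q[:,2])<.004
    r=cv2.minAreaRect(Q[on][:,:2].astype(np.float32))
    mid=np.array(r[0]); nrm=np.r_[U.T@(-k[:2]),1]; nrm/=np.linalg.norm(nrm)
    zc=np.r_[U@(mid-c0),1]@k; und=np.r_[mid,zc]-.026*nrm
    print(n,int(g.sum()),"k",k.round(4),"tilt",round(float(np.hypot(*k[:2])),3),"rect",np.round(r[0],4),np.round(r[1],4),round(r[2],1),"underside mid",und.round(4))
E
python3 -c "
from h import *
plane('c1',.599,-.298,.155)"
```

```text
clock: 22.92
tcp_pos: [0.5243, -0.3168, 0.2582]
orientation: [0.0, 0.615, 0.789, 0.0]
wrist_force: [1.1, -0.1, -0.3]
finger_gap: 0.0032
grip_force: 99.0
scene 485 k [0.0984 0.0864 0.1575] tilt 0.131 rect [ 0.5933 -0.299 ] [0.1329 0.1312] 60.0 underside mid [ 0.5899 -0.2996  0.1324]
top 749 k [0.1031 0.0894 0.156 ] tilt 0.136 rect [ 0.5957 -0.2984] [0.1286 0.1299] 59.1 underside mid [ 0.5923 -0.299   0.1307]
```

The tilt is stable at 0.133 rad. Now I'll carry the tray over to the window.

```bash
python3 -c "
from h import *
go(.5243-.090,-.3168+.2353,.2582)"
```

```text
units [ 6.25 -0.74 -0.01] n 7
toolx deg 104.1 t 23.025 q [-0.67  0.4   0.06  1.23  0.    0.65]
```

```bash
python3 -m handwheel '{"deltas":[[-1,0.15,-0.02,0,0],[-1,0.25,-0.03,0,0],[-1,0.35,-0.04,0,0],[-1,0.45,-0.05,0,0],[-1,0.5,-0.06,0,0],[-1,0.5,-0.06,0,0],[-1,0.5,-0.06,0,0],[-1,0.5,-0.06,0,0],[-1,0.5,-0.06,0,0],[-1,0.5,-0.06,0,0],[-1,0.5,-0.06,0,0],[-1,0.5,-0.06,0,0],[-1,0.4,-0.05,0,0],[-1,0.4,-0.05,0,0],[-1,0.35,-0.04,0,0],[-1,0.25,-0.03,0,0],[-1,0.15,-0.02,0,0],[-1,0,0,0,0]]}' 100
python3 -m handwheel '{"deltas":[[-1,0,0,0.1,0],[-1,0,0,0.2,0],[-1,0,0,0.2,0],[-1,0,0,0.1,0],[-1,0,0,0,0],[-1,0,0,0,0]]}'
python3 - <<'E'
from h import *
plane('f',.505,-.063,.13)
for n in("top","scene"):
    Q=np.load(f"pics/{n}_f.npy").reshape(-1,3); Q=Q[(abs(Q[:,0]-.592)<.12)&(abs(Q[:,1]+.30)<.12)]
    f=Q[(Q[:,2]>.058)&(Q[:,2]<.068)]; print(n,"stack flange",len(f),cv2.minAreaRect(f[:,:2].astype(np.float32)),np.median(f[:,2]))
    Q=np.load(f"pics/{n}_f.npy").reshape(-1,3); Q=Q[(np.hypot(Q[:,0]-.498,Q[:,1]-.28)<.015)&(Q[:,2]>.06)&(Q[:,2]<.088)]; print("post",len(Q),Q.mean(0))
E
```

```text
clock: 25.28
tcp_pos: [0.427, -0.0626, 0.2579]
orientation: [0.0, 0.615, 0.789, 0.0]
wrist_force: [0.1, 0.2, -0.7]
finger_gap: 0.0035
grip_force: 99.0
clock: 26.02
tcp_pos: [0.4271, -0.0628, 0.234]
orientation: [0.0, 0.615, 0.789, 0.0]
wrist_force: [-0.4, -0.5, -0.2]
finger_gap: 0.0035
grip_force: 99.0
scene 223 k [0.1126 0.1149 0.1316] tilt 0.161 rect [ 0.497  -0.0465] [0.1312 0.1308] 59.0 underside mid [ 0.493  -0.0476  0.1065]
top 205 k [0.1032 0.0969 0.1321] tilt 0.142 rect [ 0.4985 -0.0453] [0.1293 0.1299] 59.1 underside mid [ 0.495  -0.0461  0.1067]
top stack flange 922 ((0.5914750099182129, -0.29839855432510376), (0.1301107108592987, 0.14614875614643097), 59.985740661621094) 0.06319357502798062
post 20 [0.49898924 0.28009692 0.07485628]
scene stack flange 1177 ((0.5904751420021057, -0.2995932102203369), (0.13330405950546265, 0.14749984443187714), 60.72279357910156) 0.06432076077121163
post 35 [0.49573044 0.27691652 0.07034426]
```

View pics/scene_f.png

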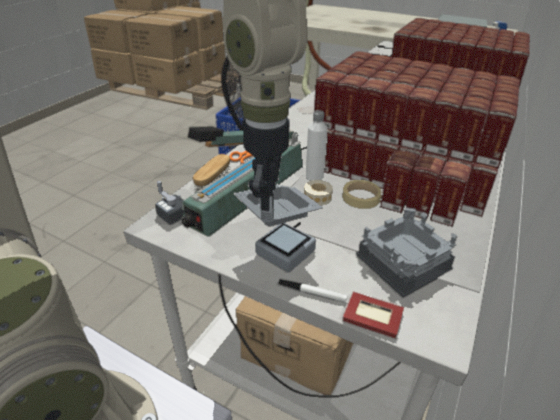

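The scene view shows the tray held nearly level above and slightly past the reader (285,245). The stack sits in its cradle at (405,250), the bystanders are in place and the lever is at rest. I'll trim out the 17 mm overshoot.

```bash
python3 -m handwheel '{"deltas":[[-1,-0.15,0.02,0.1,0],[-1,-0.2,0.03,0.1,0],[-1,-0.1,0.02,0,0],[-1,0,0,0,0],[-1,0,0,0,0],[-1,0,0,0,0],[-1,0,0,0,0]]}' 100
python3 - <<'E'
from h import *
plane('g',.503,-.063,.123)
s=status.get_state(); print(abs(s["qvel"]).max(),s["grip_force"])
E
```

```text
clock: 27.0
tcp_pos: [0.4341, -0.0794, 0.226]
orientation: [0.0, 0.615, 0.789, 0.0]
wrist_force: [0.7, -0.6, -1.6]
finger_gap: 0.0035
grip_force: 99.0
scene 627 k [0.1011 0.0918 0.1258] tilt 0.137 rect [ 0.5033 -0.0629] [0.1305 0.1309] 58.8 underside mid [ 0.4998 -0.0636  0.1   ]
top 800 k [0.1039 0.0969 0.1253] tilt 0.142 rect [ 0.5052 -0.0619] [0.1295 0.1298] 59.0 underside mid [ 0.5016 -0.0627  0.0993]
0.0011648336344661136 99.05007960274816
```

The tray's middle is within about 2 mm of the window's centre and about 60 mm above it. Tilt is 0.14 rad and the arm is still, so I'm handing in.

```bash
python3 -c "
from workcell import hand_in
print(hand_in())"
```

```text
the job is handed in; nothing more can be done
None
```

I handed the job in with every step measured as met, but no verdict came back: the lever went to its stop and sprang back, the second rocking lift raised the ear about 30 mm with the heel still seated (the first let the heel go early, so I reseated the tray), and the tray is held still about 60 mm above the window's centre, 0.14 rad off level.

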